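# Stamp a grained sample board and hold it aslant for inspection

## Robot

A 7-joint arm with a two-finger parallel gripper is mounted at the origin on the work surface. World frame = base frame: x ahead of the robot, y to its left, z up, the work surface at z = 0. Lengths are in m, angles in rad, forces in N, time in s.
With the tool pointing down it reaches from about 0.375 to 0.925 m from the base axis. Payload 3.1 kg.
Tool frame: the origin (TCP) lies between the finger pads; the fingertips stand 19 mm ahead of it and the grasp point (between the pads) is the TCP; z points along the fingers, y is the direction in which the jaws open and shut (so a half turn about z gives the same grasp; the last joint's range is limited). The gripper opens to 85 mm and grips with 20 to 120 N. Pads are 22 mm wide; open, the fingers measure 114 mm over their backs; the gripper's body (76 mm by 85 mm) begins 54 mm behind the grasp point. The pads swing forward as they close: fully open they stand 13 mm farther back than shut.
Start: joints at [-1.438, 0.383, 0.044, 1.598, -0.018, 1.161, -0.05], TCP at [0.149, 0.633, 0.25] pointing down, gripper open.
Joint ranges: [-2.61, 2.61], [-0.41, 2.15], [-1.48, 1.57], [0, 2.5], [-1.57, 4.71], [0.05, 1.97], [-2.85, 2.85]. Speed limits (rad/s): [2.79, 2.79, 3.14, 3.14, 3.14, 3.14, 3.14].

## Interface

Orientations are given as a unit quaternion [x, y, z, w].
In Python, from bench import move_ptp, movel, move_j, move_gripper, pause, inverse_kinematics, read_camera, camera_params, MotionError, sign_off, look_for, tip_of, read_time_s, read_qpos, read_joint_vel, read_effort, read_eef_pos, read_tcp_rot, read_ft_force, read_ft_torque, read_finger_gap gives the robot as it stands. Calls block until the motion is done:
- move_ptp(position, orientation): joint-space move of the TCP to a pose.
- movel(position, orientation=None, speed=0.15): straight line of the TCP; orientation=None keeps the orientation; speed is the mean speed in m/s.
- move_j(angles): joint-space move.
- move_gripper(opening, effort=None): finger opening in m; effort is the grip in N (None keeps the last); returns when the fingers have stopped.
- pause(seconds).
- inverse_kinematics(position, orientation): joint angles nearest the present ones, or None.
- read_camera(name): name is "side" or "top" or "wrist"; returns the picture (420x560x3 uint8, red, green, blue); there is no depth.
- camera_params(name): a dict with "K" (3x3 intrinsics, pixels), "camera_from_world" (4x4, takes a point from world to camera coordinates). Camera axes: x right, y down, z forward; pixel columns grow to the right and rows downward; lengths in m; the calibration is good to about 2 mm. A picture is of the moment at which its call begins: read the wrist's pose just before it. camera_params takes no time and is no camera call; for the wrist camera it gives the pose at the moment of the call.
A pose or a line that the arm cannot do raises MotionError and nothing moves.
- sign_off(): hands the job in, once; it reports no verdict.
Trained networks look in the newest picture that a camera, given by its name, has taken for a name from the list of things; names that differ only in an ending like _2 or _b are one class to them, and where a whole thing is asked for, a point or a joint stands for the part that bears it (a point fixed in the world has none). Each returns a list of dicts, best first, with "confidence" (0 to 1); they miss things now and then, are a little off and sometimes report something else, mostly with a low value. They report only what shows in the picture. A call takes as long as a camera call. They do not tell look-alikes from the thing itself.
- look_for(camera, name): "at" ([column, row] in pixels, amid what is visible of it).
- tip_of(camera, name): "at" ([column, row] in pixels: a listed point, or the origin of a listed thing).
Readings, each from a call of its own:
- read_time_s(): time.
- read_qpos(): joint angles.
- read_joint_vel(): joint speeds.
- read_effort(): joint torques, N m.
- read_eef_pos(): TCP position.
- read_tcp_rot(): TCP orientation.
- read_ft_force(): force on the tool from outside, world axes, zero at the start.
- read_ft_torque(): the same for the moment, N m.
- read_finger_gap(): finger opening in m.
Only numpy, scipy, OpenCV 4.12 (cv2) and the standard library are available. Lean on these libraries where they do the work, as an engineer would, in place of code of your own. Each camera call takes 0.05 s, during which the arm holds its last target.

## Task

Stamp the sample board standing in the hand press: pull the press's sprung lever all the way towards the robot's side, then ease it gently back to rest, never letting it snap back. Then draw the board up out of its slot, tip it half-way over (45 degrees) so that its striped, grained face looks up at a slant, and finish while still holding it still like that, its middle at least 25 cm above the table. Leave the other things where they are.

Things in the scene. Friction and masses are not known exactly. Their poses are not given: they have to be found in the camera images.
- press: Grey bench hand press, fixed; base plate 165 x 270 x 18 mm. Origin on the table surface under the middle of the board slot; x level, away from the robot's side, through the board's thickness; y level along its width; z up. The lever stands beside the slot on the -y side; its shaft (along y, 65 mm behind the slot) swings a brass stamping shoe, always below 110 mm height, against the board's +x face.
- slot (a point): Middle of the slot floor, 20 mm above the table; axes as the press's. Two steel channels, 70 mm tall over the table (slot 50 mm deep), take the board's side edges with 1.5 to 2.5 mm play all round; between them both faces of the board are free.
- lever (a joint): Lever angle, rad: 0 = rest, leaning 0.45 rad from upright towards the press's +x; grows as the handle is pulled towards the press's -x, to the stop at 0.85 (0.40 rad past upright). A spring returns it: about 3 N at the handle near rest, 7 N at full stroke, plus some drag. Let go well along its stroke it snaps back; within about 0.1 rad of rest it may be let go.
- handle (a point): Middle of the lever's handle: a plain round wooden bar 20 mm across and 92 mm long, level, along the press's y axis, standing free to the -y side of the lever arm. About 195 mm above the table at rest. It moves on a circle of 160 mm radius about the pivot line.
- pivot (a point): Point on the lever's hinge line (which runs along the press's y axis), straight across from the middle of the handle, 50 mm above the table. Axes as the press's. Fixed to the press.
- board: Loose wooden sample board, 0.1 to 0.16 kg, 16 mm thick (its x) x 80 mm wide (its y) x 150 mm tall (its z, up at the start). Origin at the middle of its bottom end. Its +x face, away from the robot's side at the start, is the grained one with darker brown stripes; the other is plain.
- board_center (a point): Centre of the sample board, 75 mm below its top end and 8 mm inside its faces; axes as the board's. 95 mm above the table at the start, when the board's top end is 170 mm above the table.
- tin: Closed round tin, 90 mm across, 110 mm tall; origin under its centre. Bystander.
- sander: Cork sanding block, 110 x 60 x 28 mm; origin under its centre. Bystander.
- brush: Paint brush lying on the table. Bystander.
Things that resemble listed ones, but are neither listed nor needed, are in the scene too. What is shaped like the board but black or blue is not meant.

How it is judged:
On the way, in this order (a step that is already met when the one before it is completed fails the run):
1. the lever is pulled through its stroke (above 0.74 rad) with the board standing in its slot (value of joint lever above 0.74 rad and z of board_center in the frame of press below 0.105 m and horizontal distance between board_center and press below 0.015 m), for 0.1 s.
2. the lever is back at rest (below 0.08 rad), the board still in its slot (value of joint lever below 0.08 rad and z of board_center in the frame of press below 0.105 m), for 0.2 s.
3. the board is drawn clear of its slot (centre above 160 mm) (height (world z) of board_center above 0.16 m), for 0.1 s.
At the end, for the whole second after the job is handed in: The board is held still in the gripper, not touching the press, its centre above 230 mm, its grained face's normal 30 to 60 degrees from straight up; the lever is at rest (below 0.08 rad) (height (world z) of board_center above 0.23 m and angle between board_center's own x axis and vertical between 0.52 and 1.05 rad and contact force between the fingers and board above 1 N and contact force between board and press below 0.1 N and linear speed of board below 0.03 m/s and angular speed of board below 0.15 rad/s and value of joint lever below 0.08 rad); the arm keeps its last pose, push and grip.
It fails at once if the lever snaps back (faster than 2 rad/s) (velocity of joint lever below -2 rad/s).
It fails at once if the tin is disturbed (moved over 30 mm) (distance of tin from where it was at the start of the episode above 0.03 m).
It fails at once if the sander is disturbed (moved over 30 mm) (distance of sander from where it was at the start of the episode above 0.03 m).
It fails at once if the brush is disturbed (moved over 30 mm) (distance of brush from where it was at the start of the episode above 0.03 m).
It also fails if it takes over 59 s, if anything falls off the work surface, if the arm or the gripper's body presses on something with over 40 N, if the wrist force passes 120 N, or if a joint passes its speed limit or range.

## Working session

There is one attempt and no reset: what is moved stays moved. The work goes in short steps, each a Python script; the robot and the scene stay as the last script left them, time stands still between calls to the robot, and variables do not carry over. Pictures are saved under pics/ and viewed, and the job is handed in when it is done.

```bash
ls; mkdir -p pics
python3 - <<'E'
from bench import *
import cv2
for c in ["side","top","wrist"]:
    im=read_camera(c); cv2.imwrite(f"pics/a_{c}.png",im[:,:,::-1])
    for n in ["press","board","tin","sander","brush"]:
        print(c,n,[(d['at'],round(d['confidence'],2)) for d in look_for(c,n)])
    for n in ["handle","slot","pivot","board_center","press","board"]:
        print(c,'tip',n,[(d['at'],round(d['confidence'],2)) for d in tip_of(c,n)])
    p=camera_params(c);print(p)
print(read_time_s(),read_qpos(),read_eef_pos(),read_tcp_rot(),read_ft_force())
E
```

```text
pics
side press [([253.1, 202.9], 0.55), ([405.7, 332.9], 0.32)]
side board [([174.8, 188.8], 0.96), ([235.0, 171.0], 0.82), ([291.6, 147.7], 0.72), ([165.5, 156.5], 0.53)]
side tin [([402.3, 334.0], 0.59)]
side sander [([196.9, 137.2], 0.59)]
side brush [([247.4, 116.0], 0.57)]
side tip handle [([306.6, 173.9], 0.73)]
side tip slot [([237.1, 193.7], 0.85)]
side tip pivot [([275.7, 215.5], 0.86)]
side tip board_center [([237.1, 173.6], 0.89), ([175.1, 193.3], 0.86), ([170.1, 169.0], 0.69), ([296.4, 153.5], 0.59)]
side tip press []
side tip board [([178.2, 213.5], 0.92), ([293.1, 174.4], 0.82), ([238.5, 190.8], 0.62), ([171.8, 183.0], 0.54)]
{'K': array([[435.24008715,   0.        , 280.22302825],
       [  0.        , 435.24008715, 202.86019297],
       [  0.        ,   0.        ,   1.        ]]), 'camera_from_world': array([[ 0.84268493, -0.53814722,  0.01672323, -0.41932269],
       [-0.4022199 , -0.64987653, -0.64488732,  0.28951365],
       [ 0.35791235,  0.53671041, -0.76409468,  1.01246679],
       [ 0.        ,  0.        ,  0.        ,  1.        ]])}
top press []
top board 
[... 1325 characters left out ...]
7],
       [  0.        , 337.14665695, 207.14717703],
       [  0.        ,   0.        ,   1.        ]]), 'camera_from_world': array([[ 2.28638252e-01,  9.73511383e-01, -3.70228996e-04,
        -6.50428879e-01],
       [ 9.37488020e-01, -2.20075300e-01,  2.69597986e-01,
        -3.56496983e-02],
       [ 2.62375230e-01, -6.19874977e-02, -9.62972891e-01,
         3.78974492e-01],
       [ 0.00000000e+00,  0.00000000e+00,  0.00000000e+00,
         1.00000000e+00]])}
1.8 [-1.43780204  0.38288164  0.04387183  1.59790646 -0.01791906  1.16119696
 -0.04990197] [0.14864488 0.63277569 0.25027761] [ 1.15110175e-01  9.93352730e-01  1.35686309e-06 -2.54079927e-05] [-0.40053777 -0.85845532 -0.43816412]
```

View images.

Run:
```python
import cv2
a=cv2.imread("pics/a_side.png");b=cv2.imread("pics/a_top.png")
cv2.imwrite("pics/b_side.png",cv2.resize(a[90:370,140:500],None,fx=2.1,fy=2.1,interpolation=cv2.INTER_CUBIC))
cv2.imwrite("pics/b_top.png",cv2.resize(b[120:330,80:440],None,fx=2.2,fy=2.2,interpolation=cv2.INTER_CUBIC))
```

```text
(no output)
```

View pics/b_side.png

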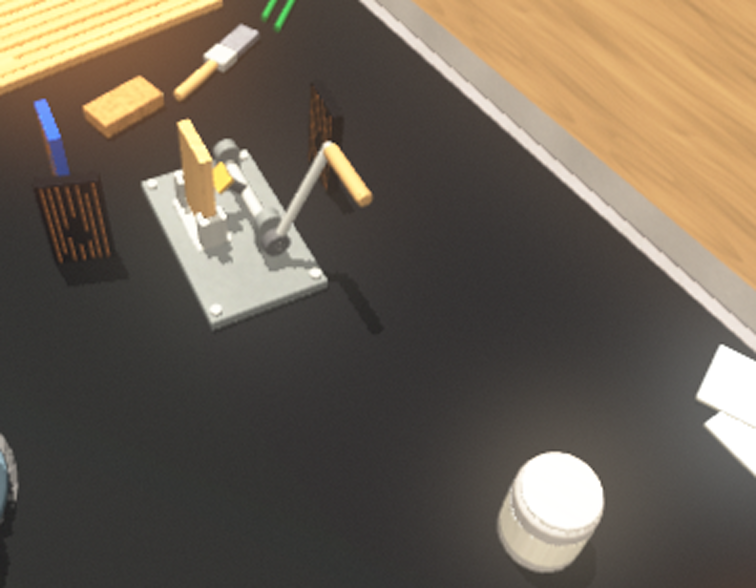

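View pics/b_top.png

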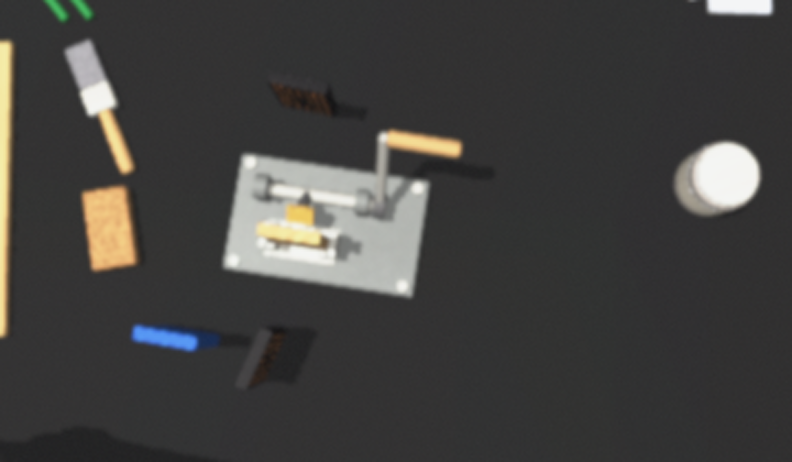

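View pics/a_side.png

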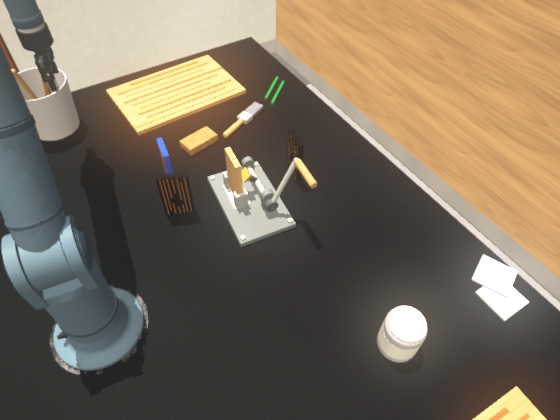

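View pics/a_top.png

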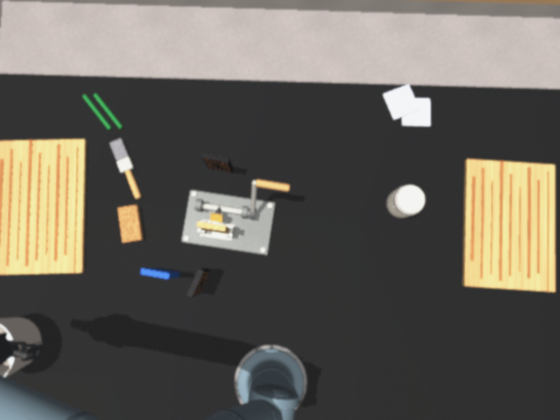

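```bash
cat > geo.py <<'E'
import numpy as np, cv2
from scipy.optimize import least_squares
from scipy.spatial.transform import Rotation as R
def proj(P,X):
    X=np.atleast_2d(X);T=P['camera_from_world']
    c=X@T[:3,:3].T+T[:3,3]; u=c@P['K'].T
    return u[:,:2]/u[:,2:]
def w(p,X): # p=(px,py,yaw): press->world
    c,s=np.cos(p[2]),np.sin(p[2]); X=np.atleast_2d(X)
    return np.c_[p[0]+c*X[:,0]-s*X[:,1],p[1]+s*X[:,0]+c*X[:,1],X[:,2]]
def hpt(th,hy,r=.16):
    a=.45-th
    return np.array([.065+r*np.sin(a),hy,.05+r*np.cos(a)])
E
python3 - <<'E'
from bench import camera_params
from geo import *
S,T=camera_params("side"),camera_params("top")
plateT=np.array([(243,154),(429,182),(411,297),(224,267)])/2.2+[80,120]
plateS=np.array([(246,149),(328,283),(214,328),(140,182)])/2.1+[140,90]
# handle ends in crops
hT=np.array([(388,138),(461,150)])/2.2+[80,120]
hS=np.array([(328,147),(366,199)])/2.1+[140,90]
def model(p):
    hy,cx,cy=p[3:6]; h=hpt(0,hy); out=[]
    pl=w(p,[[cx+.0825,cy+.135,.018],[cx+.0825,cy-.135,.018],[cx-.0825,cy-.135,.018],[cx-.0825,cy+.135,.018]])
    hh=w(p,[h+[0,.046,0],h-[0,.046,0]])
    sl=w(p,[[0,0,.02]]); bc=w(p,[[0,0,.095]]); pv=w(p,[[.065,hy,.05]]);bt=w(p,[[0,.04,.17],[0,-.04,.17]])
    return pl,hh,sl,bc,pv,w(p,[h])
obs={'T':(plateT,hT,[[215.1,234.3]],[[213.5,229.3]],[[271.4,216.7]],[[271.1,185.4]]),
 'S':(plateS,hS,[[237.1,193.7]],[[237.1,173.6]],[[275.7,215.5]],[[306.6,173.9]])}
wt=[1,1,.4,.7,.3,.5]
def res(p):
    r=[]
    for cam,k in((T,'T'),(S,'S')):
        for m,o,q in zip(model(p),obs[k],wt): r.append(q*(proj(cam,m)-np.array(o)).ravel())
    return np.concatenate(r)
s=least_squares(res,[.5,.1,0,-.12,0.03,0],loss='soft_l1')
print(s.x.round(4),s.cost)
for cam,k in((T,'T'),(S,'S')):
    for m,o in zip(model(s.x),obs[k]): print(k,(proj(cam,m)-np.array(o)).round(1).tolist())
for m in model(s.x): print(m.round(3).tolist())
E
```

```text
[ 0.4592  0.1816 -0.126  -0.1549  0.0289 -0.0352] 10.852726811507129
T [[0.3, -0.4], [0.8, -0.2], [0.9, -0.3], [-0.1, 0.2]]
T [[-0.4, -0.3], [-0.5, -0.7]]
T [[1.1, -5.0]]
T [[-0.2, -1.8]]
T [[-2.7, -1.4]]
T [[1.4, -0.5]]
S [[-0.1, 0.2], [-0.0, -0.7], [-1.7, -1.4], [-0.3, 0.4]]
S [[0.4, 1.2], [-0.6, 0.9]]
S [[-1.7, 0.1]]
S [[-3.4, 2.3]]
S [[2.9, 2.9]]
S [[-1.7, -0.7]]
[[0.582, 0.267, 0.018], [0.548, -0.001, 0.018], [0.385, 0.019, 0.018], [0.419, 0.287, 0.018]]
[[0.579, 0.057, 0.194], [0.567, -0.035, 0.194]]
[[0.459, 0.182, 0.02]]
[[0.459, 0.182, 0.095]]
[[0.504, 0.02, 0.05]]
[[0.573, 0.011, 0.194]]
```

The board to be stamped is the light wooden one in the press (side 236,170; top 213,229). The black boards at side (175,193) and (296,153) and the blue one at (165,156) are look-alikes. The enlarged crop confirms this: only the light one stands in the channels. The fit of the press pose agrees to about 1–3 px. Next I check reach and move above the handle.

```bash
cat >> geo.py <<'E'
P=np.array([.4592,.1816,-.126]); HY=-.1549
def rot(yaw,sgn=1,tilt=0):
    """tool down, jaws along press x; tilt about press y: tool leans forward"""
    ex=np.array([np.cos(yaw),np.sin(yaw),0]);ez=np.array([0,0,1.]);ey=np.cross(ez,ex)
    z=-ez;y=sgn*ex;x=np.cross(y,z)
    M=R.from_rotvec(-tilt*ey)*R.from_matrix(np.c_[x,y,z])
    return M.as_quat()
E
python3 - <<'E'
from bench import *
from geo import *
for s in(1,-1):
    q=rot(P[2],s)
    for nm,pos,qq in [("h0",w(P,hpt(0,HY))[0],q),("up",w(P,hpt(0,HY))[0]+[0,0,.12],q),("h8",w(P,hpt(.83,HY))[0],q),("b",w(P,[[0,0,.145]])[0],q),("bup",w(P,[[0,0,.38]])[0],q),("tilt",w(P,[[0,0,.38]])[0],rot(P[2],s,np.pi/4))]:
        j=inverse_kinematics(pos,qq); print(s,nm,None if j is None else np.round(j,2).tolist())
s=-1
E
```

```text
1 h0 [-0.78, 0.39, 0.84, 1.87, -0.34, 1.03, 0.08]
1 up [-0.82, 0.24, 0.86, 1.74, -0.19, 1.24, -0.04]
1 h8 [-0.96, 0.04, 0.83, 2.15, -0.04, 0.96, -0.23]
1 b [-0.97, 0.24, 0.57, 2.08, -0.17, 0.86, -0.43]
1 bup [-1.07, -0.04, 0.6, 1.81, 0.02, 1.36, -0.6]
1 tilt [-0.98, -0.34, 0.12, 2.25, 0.88, 0.94, -1.42]
-1 h0 [0.85, 0.64, -1.24, 1.8, 0.65, 1.19, 2.43]
-1 up [0.88, 0.45, -1.24, 1.67, 0.43, 1.34, 2.59]
-1 h8 [1.0, 0.22, -1.23, 2.08, 0.25, 1.0, 2.66]
-1 b [-0.66, 0.22, 0.22, 2.07, -0.06, 0.86, 2.61]
-1 bup [-0.84, -0.02, 0.37, 1.81, 0.01, 1.36, 2.55]
-1 tilt [-1.14, -0.36, 0.24, 2.25, 0.93, 0.98, 1.69]
```

Run:
```python
from bench import *
from geo import *
q=rot(P[2])
move_ptp(w(P,hpt(0,HY))[0]+[0,0,.13],q)
move_gripper(.06,20)
print(read_time_s(),read_eef_pos(),read_ft_force())
for c in["side","top","wrist"]:
    pr=camera_params(c);im=read_camera(c)
    print(c,[(d['at'],round(d['confidence'],2)) for d in tip_of(c,"handle")],proj(pr,w(P,hpt(0,HY))).round(1))
    h=w(P,[hpt(0,HY)+[0,.046,0],hpt(0,HY)-[0,.046,0]])
    im=im.copy()
    for u in proj(pr,h): cv2.circle(im,tuple(int(v) for v in u),3,(255,0,0),1)
    for u in proj(pr,w(P,[[0,.04,.17],[0,-.04,.17],[0,0,.17]])): cv2.circle(im,tuple(int(v) for v in u),3,(0,255,0),1)
    cv2.imwrite(f"pics/c_{c}.png",im[:,:,::-1])
```

```text
4.85 [0.5732687  0.01115445 0.32405955] [ 0.42192208 -0.39691906 -0.32811063]
side [([308.3, 172.7], 0.7)] [[304.9 173.2]]
top [] [[272.5 184.9]]
wrist [([284.8, 204.1], 0.64)] [[283.2 204.1]]
```

View pics/c_wrist.png

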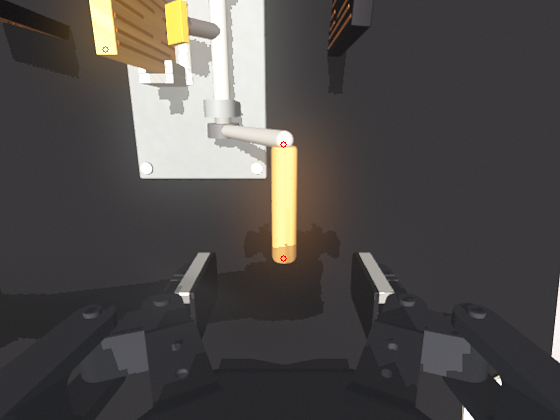

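View pics/c_side.png

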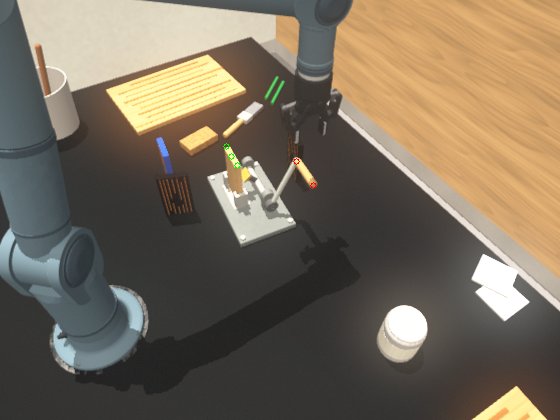

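The wrist picture shows the handle from (283,145) to (284,262), right on my model and parallel to the fingers. In its corner (105,49) is the light board with the striped face towards +x. Now I descend and grip the handle.

Run:
```python
from bench import *
from geo import *
q=rot(P[2])
h=w(P,hpt(0,HY))[0]
movel(h,q,speed=.12)
print(read_eef_pos(),read_ft_force())
move_gripper(0.0,20)
print(read_time_s(),read_finger_gap(),read_eef_pos(),h,read_ft_force(),read_ft_torque())
pr=camera_params("wrist");im=read_camera("wrist");cv2.imwrite("pics/d_wrist.png",im[:,:,::-1])
im=read_camera("side");cv2.imwrite("pics/d_side.png",cv2.resize(im[60:260,180:380,::-1],None,fx=3,fy=3))
```

```text
[0.5740696  0.01093603 0.19499726] [ 0.36940503  0.15447798 -1.02333468]
6.825 0.01962441837325006 [0.57342256 0.01109414 0.19461927] [0.57326169 0.0110139  0.19407154] [-1.22483768 -0.5607902   3.12093202] [ 0.05842979  0.29990562 -0.02209124]
```

View pics/d_side.png

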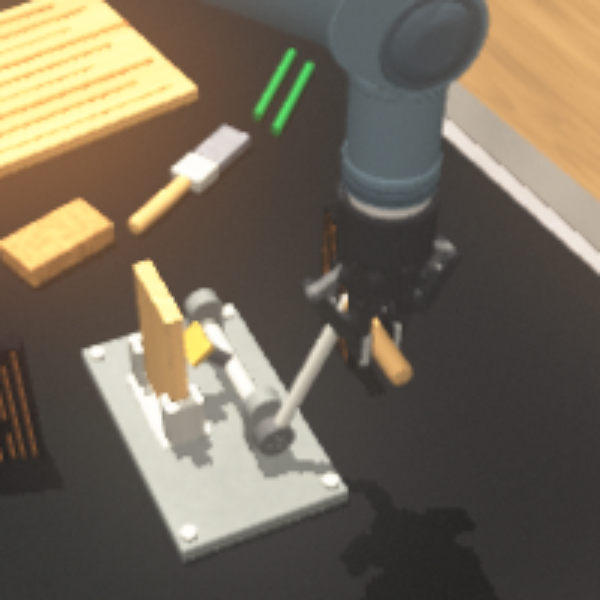

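The gap is 19.6 mm, so the bar is in the grip, and the forces are small. I pull along the arc.

Run:
```python
from bench import *
from geo import *
q=rot(P[2])
for th in list(np.arange(.1,.75,.1))+[.76,.80,.82]:
    movel(w(P,hpt(th,HY))[0],q,speed=.08)
    f=read_ft_force(); print(round(th,2),read_eef_pos().round(4),w(P,hpt(th,HY))[0].round(4),f.round(1))
    if np.linalg.norm(f)>30: print("STOP");break
pause(.3)
e=read_eef_pos()
print(read_time_s(),read_finger_gap(),read_ft_force(),read_ft_torque())
for c in["side","wrist"]:
    pr=camera_params(c);im=read_camera(c).copy()
    print(c,[(d['at'],round(d['confidence'],2)) for d in tip_of(c,"handle")],proj(pr,e))
    cv2.imwrite(f"pics/e_{c}.png",im[:,:,::-1] if c=="wrist" else cv2.resize(im[60:260,180:380,::-1],None,fx=3,fy=3))
```

```text
0.1 [0.5604 0.0127 0.201 ] [0.5586 0.0129 0.2003] [ 4.6 -0.8 -0.9]
0.2 [0.5461 0.0146 0.2065] [0.5435 0.0148 0.205 ] [ 5.2 -0.5  2.4]
0.3 [0.5318 0.0164 0.2107] [0.5279 0.0168 0.2082] [ 6.5 -1.1  4.5]
0.4 [0.5167 0.0183 0.2129] [0.5122 0.0188 0.2098] [ 5.8 -0.1  8.1]
0.5 [0.5011 0.0203 0.2132] [0.4963 0.0208 0.2098] [ 6.5 -1.4  8.6]
0.6 [0.4846 0.0224 0.2113] [0.4805 0.0228 0.2082] [ 4.  -1.9  8.8]
0.7 [0.4688 0.0244 0.2077] [0.4649 0.0247 0.205 ] [ 5.7 -0.1  7.9]
0.76 [0.4599 0.0255 0.2049] [0.4558 0.0259 0.2024] [ 5.4 -0.8  6.8]
0.8 [0.4539 0.0263 0.2028] [0.4498 0.0267 0.2003] [ 6.4 -0.7  6.1]
0.82 [0.4514 0.0266 0.2018] [0.4468 0.027  0.1992] [ 6.3 -1.   5.9]
10.4417 0.018990362781027198 [ 5.65131571 -1.69301415  7.50328296] [-0.23041977 -1.43741825 -0.02425762]
side [([256.9, 186.7], 0.67)] [[259.24639809 186.24153538]]
wrist [([284.2, 288.9], 0.81)] [[282.76307547 287.20910653]]
```

View pics/e_side.png

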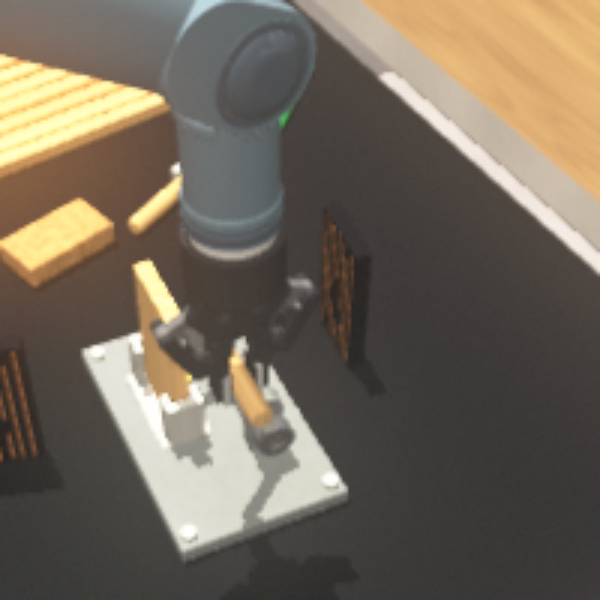

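View pics/e_wrist.png

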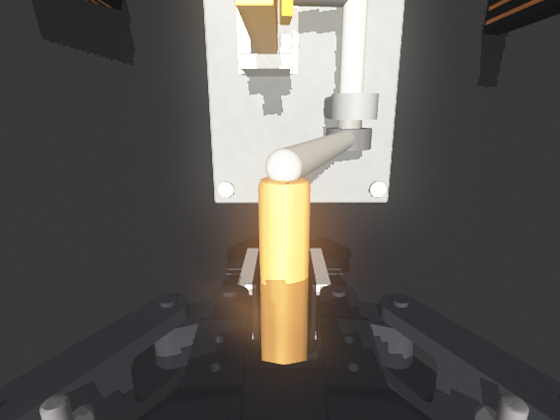

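The actual angle, from the measured TCP, is about 0.79 because the arm gives by about 4 mm. I push slightly farther until the stop is felt, then ease back.

Run:
```python
from bench import *
from geo import *
q=rot(P[2])
def ang():
    e=read_eef_pos(); x=(e-np.r_[P[:2],0])[:2]@[np.cos(P[2]),np.sin(P[2])]-.065
    return .45-np.arcsin(np.clip(x/.16,-1,1))
for th in [.86,.89,.92]:
    movel(w(P,hpt(th,HY))[0],q,speed=.05)
    f=read_ft_force(); print(th,ang().round(3),f.round(1))
    if f[0]>14: break
pause(.25);print(ang(),read_time_s())
for t in list(np.arange(.8,-.01,-.1))+[-.02]:
    movel(w(P,hpt(t,HY))[0],q,speed=.07)
    f=read_ft_force(); print(round(t,2),ang().round(3),f.round(1))
pause(.3);f=read_ft_force(); print(ang().round(3),f.round(1),read_time_s(),read_finger_gap())
im=read_camera("side");cv2.imwrite("pics/f_side.png",cv2.resize(im[60:260,180:380,::-1],None,fx=3,fy=3))
```

```text
0.86 0.828 [ 5.9 -0.1  5. ]
0.89 0.852 [ 8.3 -1.   4. ]
0.92 0.855 [11.2 -3.7  6.9]
0.8548156088331 11.6667
0.8 0.788 [ 4.7 -1.1  3.8]
0.7 0.695 [4.7 0.6 1.2]
0.6 0.598 [ 4.8  0.7 -0.5]
0.5 0.499 [ 4.2  1.6 -2.5]
0.4 0.401 [ 2.6  0.9 -1.6]
0.3 0.302 [ 2.9  1.  -2.3]
0.2 0.201 [ 1.4  0.8 -2.7]
0.1 0.099 [ 2.   1.4 -3.2]
0.0 0.0 [-0.3  1.5  0.9]
-0.02 -0.005 [-7.6  2.6 10.9]
-0.005 [-6.9  0.5 10.4] 15.6417 0.018747972419991224
```

View pics/f_side.png

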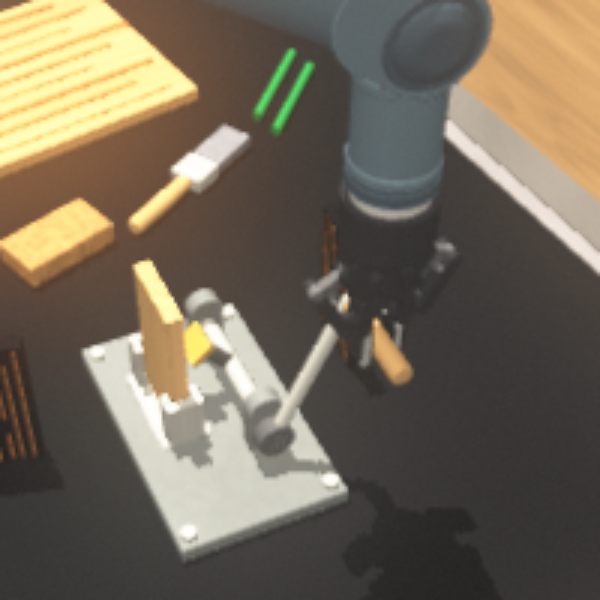

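Both stops were felt, at 0.855 and −0.005, so the lever is at rest and the press x position is right to about 1 mm. I release the handle and look down over the board.

Run:
```python
from bench import *
from geo import *
q=rot(P[2])
h=w(P,hpt(0,HY))[0]
movel(h,q,speed=.05)
move_gripper(.06,20)
movel(h+[0,0,.1],q,speed=.15)
print(read_ft_force(),read_time_s())
move_ptp(w(P,[[0,0,.29]])[0],q)
pause(.2)
pr=camera_params("wrist");im=read_camera("wrist").copy()
print([(d['at'],round(d['confidence'],2)) for d in look_for("wrist","board")])
cv2.imwrite("pics/g_raw.png",im[:,:,::-1])
for x in(-.008,.008):
  for y in(-.04,.04):
    u=proj(pr,w(P,[[x,y,.17]]))[0];cv2.circle(im,tuple(int(v) for v in u),2,(0,255,0),-1);print(u)
cv2.imwrite("pics/g_wrist.png",im[:,:,::-1])
im=read_camera("side");cv2.imwrite("pics/g_side.png",cv2.resize(im[60:260,180:380,::-1],None,fx=3,fy=3))
print(read_time_s(),read_eef_pos())
```

```text
[ 0.14973279  0.33904385 -0.14399145] 17.225
[([106.0, 170.0], 0.94), ([280.2, 201.2], 0.91), ([106.6, 40.2], 0.84), ([499.4, 162.3], 0.56)]
[271.23081904 254.54474881]
[269.64336587 151.62404287]
[291.66645936 254.459313  ]
[291.90348589 151.52874452]
18.4083 [0.45988348 0.18051692 0.29003733]
```

View pics/g_wrist.png

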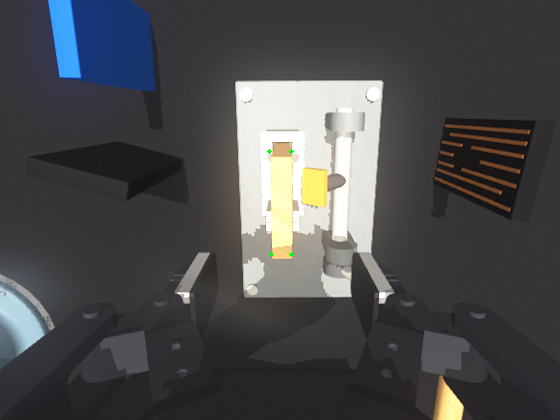

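View pics/g_side.png

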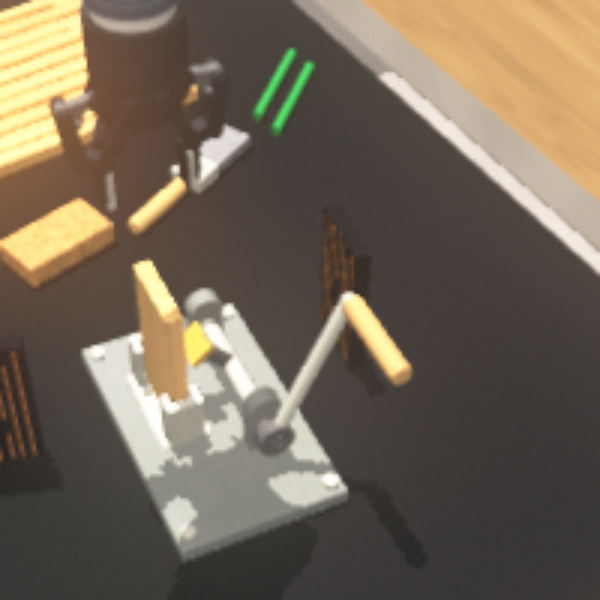

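The board's top end lies at (271–293, 143–258). My model is within about 1 px across the thickness and about 3 mm along the width, and the yaw agrees. The lever is at rest. I grip and lift the board.

Run:
```python
from bench import *
from geo import *
q=rot(P[2])
b=w(P,[[.0008,-.002,.142]])[0]
movel(b,q,speed=.12)
print(read_ft_force())
move_gripper(0.0,25)
print(read_time_s(),read_finger_gap(),read_eef_pos()-b,read_ft_force())
move_gripper(0.0,60)
print(read_time_s(),read_finger_gap(),read_eef_pos()-b,read_ft_force())
for z in(.155,.175,.2):
    movel(b+[0,0,z-.142],q,speed=.05); print(z,read_ft_force().round(1))
    if np.linalg.norm(read_ft_force())>30: break
im=read_camera("side");cv2.imwrite("pics/h_side.png",cv2.resize(im[60:260,180:380,::-1],None,fx=3,fy=3))
print(read_time_s(),read_finger_gap())
```

```text
[0.53507154 0.58094843 0.21144906]
20.25 0.015728585850317306 [-0.00011139  0.00022439  0.00036198] [-1.46959924  0.12885432  3.93661554]
20.4667 0.015134763810567097 [0.0001024  0.00030358 0.0004113 ] [-1.53431482 -0.1233852   5.92351844]
0.155 [-0.8  0.8 -0.3]
0.175 [ 0.1  0.1 -1.3]
0.2 [-1.7 -0.8 -1.2]
22.125 0.015604465504685812
```

View pics/h_side.png

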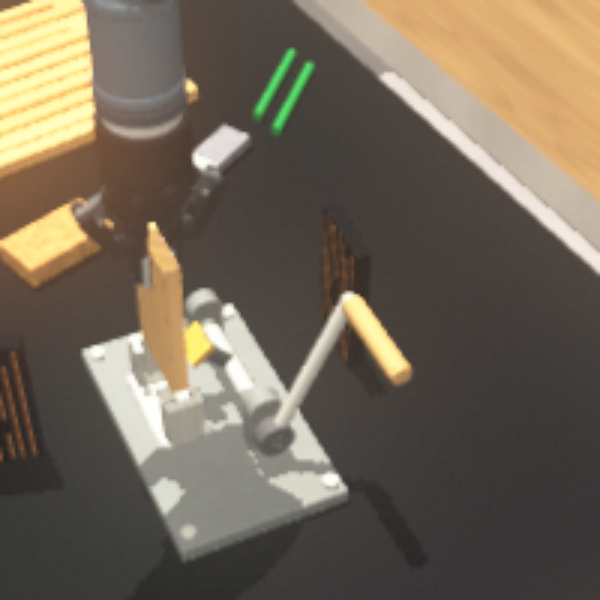

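The board is coming up freely. I lift it clear, then tilt it.

Run:
```python
from bench import *
from geo import *
q=rot(P[2])
b=w(P,[[.0008,-.002,.0]])[0]
movel(b+[0,0,.36],q,speed=.12)
print(read_time_s(),read_finger_gap(),read_ft_force())
g=w(P,[[.04,-.002,.40]])[0]
movel(w(P,[[.02,-.002,.385]])[0],rot(P[2],1,np.pi/8),speed=.03)
movel(g,rot(P[2],1,np.pi/4),speed=.03)
pause(.6)
e=read_eef_pos();Rm=R.from_quat(read_tcp_rot()).as_matrix()
print(read_time_s(),read_finger_gap(),read_ft_force(),e,np.degrees(np.arccos(Rm[2,1])),(e+.047*Rm[:,2]))
for c in["side","top","wrist"]:
    im=read_camera(c);cv2.imwrite(f"pics/i_{c}.png",im[:,:,::-1])
    print(c,[(d['at'],round(d['confidence'],2)) for d in tip_of(c,"board_center")],proj(camera_params(c),e+.047*Rm[:,2]))
print(read_joint_vel().round(3))
```

```text
23.6083 0.015365929840651162 [-0.34550302 -0.62778641 -1.57158296]
26.3917 0.015131436851354098 [-0.54055881  1.28981723 -0.54350569] [0.49864947 0.17459464 0.40001858] 44.99871025235804 [0.53162076 0.1704181  0.36678531]
side [([256.9, 85.4], 0.94), ([175.1, 191.3], 0.9), ([294.2, 154.5], 0.84), ([167.4, 169.0], 0.51)] [[255.79419023  86.27467859]]
top [([205.6, 187.2], 0.9), ([201.4, 281.3], 0.84), ([218.8, 166.2], 0.67), ([162.7, 269.3], 0.64)] [[204.99004632 188.00736452]]
wrist [([197.2, 149.5], 0.84)] [[282.71399622 244.38976776]]
[ 0.001 -0.001  0.001 -0.001  0.001 -0.002  0.   ]
```

View pics/i_side.png

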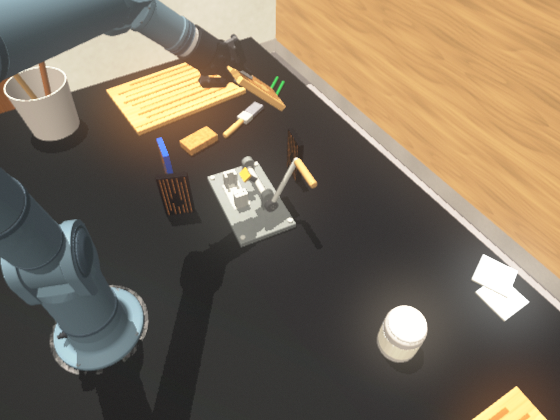

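View pics/i_wrist.png

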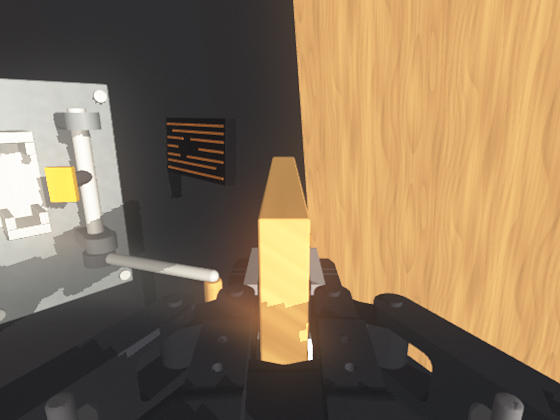

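View pics/i_top.png

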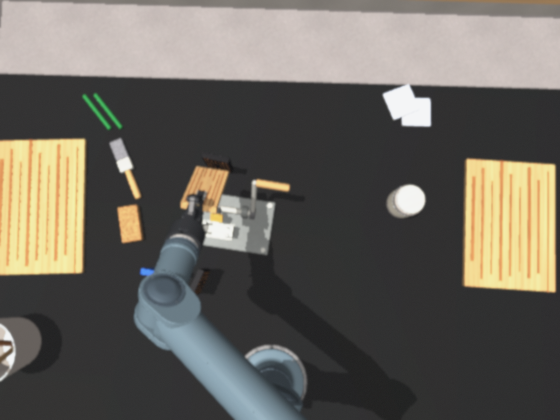

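The top picture shows the striped face looking up at (205,188). The detected centres in the side and top pictures are within about 1 px of the predicted centre, at z = 0.367. The lever is at rest and the bystanders look unmoved, so I hand in.

Run:
```python
from bench import *
print(read_time_s(),read_finger_gap(),read_ft_force()); sign_off()
```

```text
26.6917 0.015329069284145997 [-0.05024119 -0.39860586 -0.98474387]
the job is handed in; nothing more can be done
```

I stamped the board and handed the job in at about 27 s, with the board held tilted at 45°. No verdict is reported on sign-off.

- **Lever:** I gripped the handle and pulled it to its stop. The angle worked out from the arm position was about 0.855 rad. I then eased it back along the arc to its rest stop (about 0 rad) and let go there. The last pictures show it at rest.
- **Board:** I gripped it across its thickness at 60 N, drew it out of the slot without jamming, and tipped it over. The last checks showed:
  - the tool at 45.0°, with the striped face up in the top picture
  - the board's centre at about 0.367 m by calculation, agreeing with the side and top detections to about 1 px
  - a finger gap of 15.3 mm on the 16 mm board, and the arm at rest
- **Bystanders:** the tin, sander and brush look unmoved in the pictures; I did not measure their positions.
- **Disagreements:** the wrist camera's detection of the board centre was about 130 px off. From there the board is seen edge-on, so I relied on the side and top views instead. While pulling, the arm lagged its command by about 4 mm, so I went a little further until I felt the stop.

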